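Two cans from the one-at-a-time can dispenser

TASK

Let two cans out of the sloping can dispenser by working its rocking lever: with the fingertips press the lever's thumb plate fully down so that the gate lifts and the front can rolls out to the low end, let the lever come all the way back up so that the next can rolls down to the gate, then press and release it a second time. Finish with two cans lying at the low end behind the front lip, the lever up, the gate down and the other two cans still waiting behind it. Do not touch or pick up the cans or the gate bar, and leave the jar, the bottle and the carton beside the dispenser where they stand.

Things in the scene. Friction and masses are not known exactly. Their poses are not given: they have to be found in the camera images.
- dispenser: White sheet-steel gravity can dispenser, fixed, 370 x 100 mm, one can wide. Origin: on the deck under the front can, mid-width; x points up the lane to the high end, y left, z up. Lane floor slopes down to -x at 12 degrees: 55 mm above the deck at the origin, 20 mm at the low end (x -173, lip 34 mm high), 97 mm at the high end (x +195). Nothing of it, cans included, is over 155 mm high.
- lever (a joint): Rocking lever of the dispenser. 0 = rest, thumb plate up, gate down; grows as the plate is pressed, to a stop at 0.75 rad. Sprung back to 0 when let go; needs 2 to 6 N at the plate. The front can escapes from about 0.68 rad on; a second bar then holds the others back, so one press lets out one can. As the lever comes up again, below about 0.25 rad, the others roll down one place within 1 s.
- thumb_plate: Flat ribbed black plate, 42 mm along the lever x 40 mm wide x 4 mm, on the lever's uphill end, beside the lane on the dispenser's +y side (middle 77 mm from the lane's centre line), open deck below. Origin: middle of its upper face; x along the lever away from the pivot, z out of the upper face. Middle 128 mm above the deck, tilted 0.37 rad up; pressed home 76 mm, tilted 0.37 rad down.
- pivot (a point): Point on the lever's pivot axis (parallel to the dispenser's y axis), abreast of the middle of the thumb plate's width, 100 mm above the deck. The middle of the thumb plate's face moves on an arc of about 71 mm radius about it.
- gate: Gate: round steel cross bar 6 mm thick, 111 mm long, on the lever's downhill end, across the lane in front of the first can. Origin: its middle. It rises above the can's top at full press.
- can_1: Front can, lying across the lane against the gate. Steel food can with red and paper label, 54 mm diameter, 89 mm long, about 200 g. The four cans look alike. Origin: its centre; y is the can's axis. At the gate its origin lies at dispenser x = -6 mm; let out, the first can comes to rest at x = -147 mm and the second at x = -95 mm.
- can_2: Second can from the gate, same kind. Origin: its centre.
- can_3: Third can from the gate, same kind. Origin: its centre.
- can_4: Last can, at the high end, same kind. Origin: its centre.
- jar: Bystander: amber jar with dark lid, 68 mm diameter, 105 mm tall, standing beside the dispenser. Origin: centre of its underside.
- squash_bottle: Bystander: green glass bottle, 60 mm diameter, 185 mm tall, standing beside the dispenser. Origin: centre of its underside.
- tea_carton: Bystander: tea carton 60 x 78 mm, 120 mm tall, standing beside the dispenser. Origin: centre of its underside.
There are look-alikes about, which are no part of the job. Leave any yellow look-alike of the can_1 alone.

How it is judged:
On the way, in this order (a step that is already met when the one before it is completed fails the run):
1. the fingers press the thumb plate down (value of joint lever above 0.5 rad and contact force between the fingers and thumb_plate above 0.3 N), for 0.1 s.
2. the first can has rolled to the low end, the lever is back up and the second can lies at the gate (x of can_1 in the frame of dispenser below -0.12 m and x of can_2 in the frame of dispenser between -0.03 and 0.012 m and x of can_3 in the frame of dispenser above 0.03 m and value of joint lever below 0.06 rad), for 0.2 s.
3. the fingers press the thumb plate down again (all of step 1), for 0.1 s.
At the end, for the whole second after the job is handed in: All four cans are at rest in the lane: the first behind the front lip (centre within 27 mm of its resting place there), the second right behind it (within 20 mm), the third at the gate, the fourth behind that; the lever is back up (under 0.06 rad) (x of can_1 in the frame of dispenser between -0.175 and -0.12 m and x of can_2 in the frame of dispenser between -0.12 and -0.075 m and x of can_3 in the frame of dispenser between -0.03 and 0.012 m and x of can_4 in the frame of dispenser between 0.03 and 0.09 m and y of can_1 in the frame of dispenser between -0.02 and 0.02 m and linear speed of each of can_1, can_2, can_3, can_4 below 0.03 m/s and y of can_2 in the frame of dispenser between -0.02 and 0.02 m and y of can_3 in the frame of dispenser between -0.02 and 0.02 m and y of can_4 in the frame of dispenser between -0.02 and 0.02 m and z of can_1 in the frame of dispenser below 0.075 m and z of can_2 in the frame of dispenser below 0.085 m and value of joint lever below 0.06 rad); the robot touches nothing.
It fails at once if the robot touches a can (contact force between any of the fingers, the arm and can_1 above 0.5 N or contact force between any of the fingers, the arm and can_2 above 0.5 N or contact force between any of the fingers, the arm and can_3 above 0.5 N or contact force between any of the fingers, the arm and can_4 above 0.5 N).
It fails at once if a can is lifted out of the lane (z of any of can_1, can_2, can_3, can_4 in the frame of dispenser above 0.135 m).
It fails at once if the robot touches the gate bar itself (contact force between any of the fingers, the arm and gate above 0.5 N).
It fails at once if the jar, the bottle or the carton is moved by more than 15 mm or tipped (distance of any of jar, squash_bottle, tea_carton from where it was at the start of the episode above 0.015 m or angle between any of jar, squash_bottle, tea_carton's own z axis and vertical above 0.2 rad).
It also fails if it takes over 48 s, if anything falls off the work surface, if the arm or the gripper's body presses on something with over 40 N, if the wrist force passes 120 N, or if a joint passes its speed limit or range.

ROBOT

A 6-joint arm with a two-finger parallel gripper is mounted at the origin on the work surface. World frame = base frame: x ahead of the robot, y to its left, z up, the work surface at z = 0. Lengths are in m, angles in rad, forces in N, time in s.
With the tool pointing down it reaches from about 0.375 to 0.975 m from the base axis. Payload 3.8 kg.
Tool frame: the origin (TCP) lies between the finger pads; the fingertips stand 22 mm ahead of it and the grasp point (between the pads) lies 3 mm ahead of it (bot.finger_overhang is the distance from the TCP to the fingertips, in m); x points along the fingers, y is the direction in which the jaws open and shut, and the axes are right-handed (so a half turn about x gives the same grasp; the last joint's range is limited). The gripper opens to 85 mm and grips with 20 to 120 N. Pads are 22 mm wide; open, the fingers measure 114 mm over their backs; the gripper's body (76 mm by 85 mm) begins 54 mm behind the grasp point. The pads swing forward as they close: fully open they stand 13 mm farther back than shut.
Start: joints at [-1.144, 0.264, 1.604, -0, 1.274, -0.037], TCP at [0.302, -0.604, 0.253] pointing down, gripper open.
Joint ranges: [-2.63, 2.63], [-0.94, 2.18], [0.31, 2.57], [-1.31, 4.45], [0, 2.66], [-2.55, 2.55]. Speed limits (rad/s): [2.57, 2.57, 3.14, 3.14, 3.14, 3.14].

INTERFACE

Orientations are given as a rotation vector (axis times angle).
In Python, from workcell import bot gives the robot as it stands. The module is installed in compiled form; this text tells all that it offers.
- The arm moves only by the tool arm_command, never from a script. Its argument "series" is a list that holds one entry, the list of rows, each a list of 7 numbers: the turn, a rotation vector about the tool's x, y, z in rad, then the shift along the tool's x, y, z in cm, then the opening, from 0 (shut) to 1 (fully open). In form: [[[rx, ry, rz, x, y, z, grip], ...]]. A call has 1 to 10 rows; each row shifts and turns the pose as measured when the row begins, along the tool's axes as they then stand; what a row does not reach is not made up. A row lasts 1/10 s, in which the tool goes at most 50 mm and 8.59 degrees, less where a joint would pass 70% of its speed; a pose out of reach is approached as far as the arm can. A call is refused whole if a number of a shift passes 5 or a number of a turn 0.15, either way. A call with a gripper value outside its range is refused whole. The fingers move at their own pace and stop on an object; "newtons" is the grip in N (left out, the last holds). Time passes only in rows, so rows that do not move let the fingers close. It gives the time, the measured TCP pose, the force and the opening at its end, in the units of the state.
- bot.read_state(): the state, without advancing time (a new reading comes with each control period).
- bot.read_camera(name): name is "side" or "top"; returns (picture, depth): 384x512x3 uint8, blue, green, red; 384x512 float32, m along the optical axis (not along the pixel's ray), 0 where there is no reading.
- bot.camera_info(name): a dict with "K" (3x3 intrinsics, pixels), "extrinsics" (4x4, takes a point from camera to world coordinates). Camera axes: x right, y down, z forward; pixel columns grow to the right and rows downward; lengths in m; the calibration is good to about 2 mm. A picture is of the moment at which its call begins. camera_info takes no time and is no camera call.
- bot.finish_job(): hands the job in, once; it reports no verdict.
The state is a dict: "time": time; "q": joint angles; "joint_vel": joint speeds; "joint_torque": joint torques, N m; "tool_pos": TCP position; "tcp_rot": TCP orientation; "wrist_force": force on the tool from outside, world axes, zero at the start; "torque": the same for the moment, N m; "width": opening from 0.0 (shut) to 1.0 (fully open).
Only numpy, scipy, OpenCV 4.12 (cv2) and the standard library are available. Lean on these libraries where they do the work, as an engineer would, in place of code of your own. Each camera call takes 0.05 s, during which the arm holds its last target.

## Working session

There is one attempt and no reset: what is moved stays moved. The work goes in short steps, Python scripts to look and compute and a tool call to move; the robot and the scene stay as the last step left them, time stands still between calls to the robot, and variables do not carry over. Pictures are saved under pics/ and viewed, and the job is handed in when it is done.

Besides the shell and the picture viewer there is one more tool, called after "Call:" as name(argument=value, ...), one argument or row to a line, values as JSON. arm_command: Moves the arm, as the interface text tells. Its arguments: {"type":"object","properties":{"series":{"type":"array"},"newtons":{"type":"number"}},"required":["series"]}

```bash
mkdir -p pics; python3 - <<'E'
from workcell import bot
import cv2,numpy as np
s=bot.read_state()
for k in s: print(k,np.round(s[k],3))
print(bot.finger_overhang)
for n in("side","top"):
    p,d=bot.read_camera(n); cv2.imwrite(f"pics/{n}0.png",p); np.savez(f"{n}0.npz",p=p,d=d)
    c=bot.camera_info(n); print(n,np.round(c["K"],1).tolist(),np.round(c["extrinsics"],3).tolist())
E
```

```text
time 0.0
q [-1.144  0.265  1.605 -0.     1.274 -0.037]
joint_vel [-0.001 -0.002  0.001  0.001 -0.001  0.   ]
joint_torque [-3.0000e-03 -5.1511e+01 -3.6731e+01 -0.0000e+00  1.3000e-02  0.0000e+00]
tool_pos [ 0.302 -0.603  0.252]
tcp_rot [ 1.964  0.466 -1.965]
wrist_force [ 0.082 -0.805 -0.198]
torque [-0.03   0.011 -0.015]
width 0.999
0.022
side [[482.0, 0.0, 255.8], [0.0, 482.0, 194.4], [0.0, 0.0, 1.0]] [[-0.915, -0.218, 0.338, 0.215], [-0.402, 0.465, -0.789, 0.776], [0.015, -0.858, -0.514, 0.624], [0.0, 0.0, 0.0, 1.0]]
top [[388.8, 0.0, 258.7], [0.0, 388.8, 194.3], [0.0, 0.0, 1.0]] [[-0.002, -0.995, 0.101, 0.508], [-1.0, 0.004, 0.026, -0.04], [-0.026, -0.101, -0.995, 0.909], [0.0, 0.0, 0.0, 1.0]]
```

View pics/side0.png

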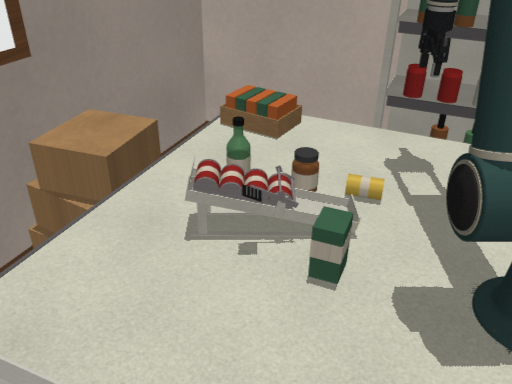

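View pics/top0.png

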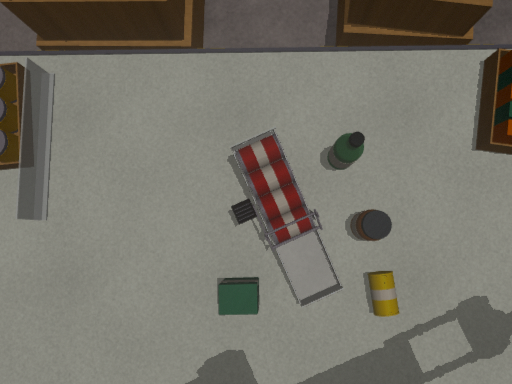

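The top view shows the dispenser with its black ribbed plate at about (244,211), four red cans, the gate at about (292,222), the carton at (238,297), the jar at (373,225), the bottle at (346,150) and a yellow look-alike at (384,293). In the side view the plate is at about (252,192). I'll crop in close and measure.

```bash
cat > h.py <<'E'
import numpy as np,cv2
from workcell import bot
def pts(n,d,us,vs):
    c=bot.camera_info(n);K=np.array(c["K"]);E=np.array(c["extrinsics"])
    z=d[vs,us]; P=np.stack([(us-K[0,2])/K[0,0]*z,(vs-K[1,2])/K[1,1]*z,z],1)
    return P@E[:3,:3].T+E[:3,3]
def proj(n,P):
    c=bot.camera_info(n);K=np.array(c["K"]);E=np.array(c["extrinsics"])
    q=(np.atleast_2d(P)-E[:3,3])@E[:3,:3]; return np.c_[q[:,0]/q[:,2]*K[0,0]+K[0,2],q[:,1]/q[:,2]*K[1,1]+K[1,2]]
def ray(n,u,v):
    c=bot.camera_info(n);K=np.array(c["K"]);E=np.array(c["extrinsics"])
    r=E[:3,:3]@np.array([(u-K[0,2])/K[0,0],(v-K[1,2])/K[1,1],1]); return E[:3,3],r/np.linalg.norm(r)
def tri(u1,v1,u2,v2):
    a,r=ray("top",u1,v1);b,s=ray("side",u2,v2)
    t=np.linalg.lstsq(np.c_[r,-s],b-a,rcond=None)[0]
    p,q=a+t[0]*r,b+t[1]*s; return (p+q)/2,np.linalg.norm(p-q)
E
python3 - <<'E'
from h import *
t=np.load("top0.npz");s=np.load("side0.npz")
a=cv2.resize(t["p"][180:260,210:330],None,fx=6,fy=6,interpolation=cv2.INTER_CUBIC)
b=cv2.resize(s["p"][140:240,180:310],None,fx=6,fy=6,interpolation=cv2.INTER_CUBIC)
cv2.imwrite("pics/c_top.png",a);cv2.imwrite("pics/c_side.png",b)
C={}
for n,im,(x0,y0,x1,y1) in(("top",t,(228,195,262,226)),("side",s,(238,180,266,205))):
    m=(im["p"].max(2)<60).astype(np.uint8); k=np.zeros_like(m);k[y0:y1,x0:x1]=m[y0:y1,x0:x1]
    k=cv2.morphologyEx(k,cv2.MORPH_CLOSE,np.ones((3,3)))
    v,u=np.nonzero(k);P=pts(n,im["d"],u,v);rect=cv2.minAreaRect(np.c_[u,v].astype(np.float32))
    C[n]=rect[0];print(n,len(u),rect,np.median(P,0),P.min(0),P.max(0))
    Pm=P[np.abs(P[:,2]-np.median(P[:,2]))<.03]; c=Pm.mean(0);w=np.linalg.svd(Pm-c)[2];print(c,w)
print(tri(*C["top"],*C["side"]))
E
```

```text
top 381 ((243.71551513671875, 210.83619689941406), (19.170740127563477, 19.827274322509766), 66.80140686035156) [0.55344806 0.00994629 0.12919602] [ 0.50810197 -0.04009576 -0.0012444 ] [0.58902818 0.03360105 0.908647  ]
[0.55360511 0.01040706 0.12920645] [[-0.68500372 -0.637711   -0.35227061]
 [ 0.64707458 -0.75473499  0.1080258 ]
 [ 0.33476019  0.15394729 -0.92964286]]
side 214 ((251.7000274658203, 192.90000915527344), (22.135942459106445, 10.75174331665039), 18.434947967529297) [0.55064909 0.01365162 0.12832831] [ 0.52823399 -0.02905631  0.09061762] [0.57453032 0.03431664 0.13702438]
[0.55122572 0.01382622 0.12845266] [[-0.35013511 -0.90583513 -0.23847039]
 [ 0.87084162 -0.40856572  0.27332934]
 [-0.34502215 -0.11196774  0.93189213]]
(array([0.55280189, 0.01026283, 0.12637664]), np.float64(0.0022982609061718237))
```

View pics/c_top.png

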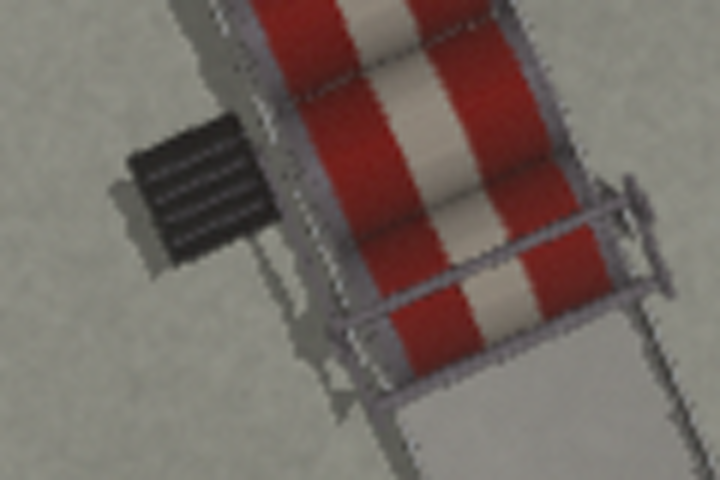

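View pics/c_side.png

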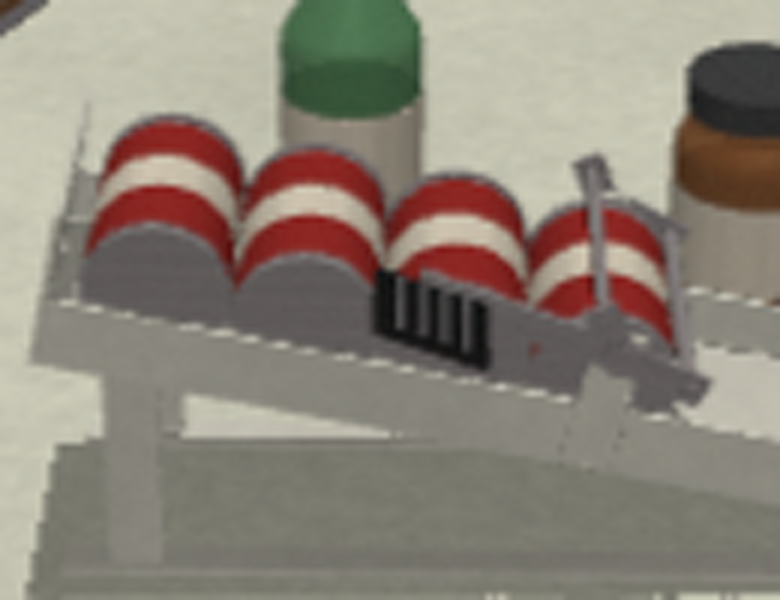

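Candidates for the plate: the ribbed black square at top (244,211), which is the same object at side (252,193). The jar lid at (373,225) and the bottle cap at (356,139) are also dark, but they are round and on the other side. The crops show a flat ribbed plate on the lever's uphill end, so that is my target. It sits at about (0.553, 0.0105, 0.127), and depth and triangulation agree on this. Next I'll get the lane's yaw and work out the moves.

```bash
cat >> h.py <<'E'
from scipy.spatial.transform import Rotation as Ro
YAW=np.deg2rad(23.5)
ex=np.array([np.cos(YAW),np.sin(YAW),0]);ey=np.array([-np.sin(YAW),np.cos(YAW),0]);ez=np.array([0,0,1.])
TIL=np.deg2rad(20)
def Rt():
    s=bot.read_state();R0=Ro.from_rotvec(s["tcp_rot"]).as_matrix()
    x=-np.sin(TIL)*ey-np.cos(TIL)*ez; o=np.cross(ex,x)
    best=None
    for y in (ex,-ex,o,-o):
        R=np.c_[x,y,np.cross(x,y)]; r=Ro.from_matrix(R0.T@R).as_rotvec()
        if best is None or np.linalg.norm(r)<np.linalg.norm(best[1]): best=(R,r,y)
    return R0,best
def go(tip):
    s=bot.read_state();R0,(R,r,y)=Rt();p=np.array(s["tool_pos"]);
    tcp=np.array(tip)-R[:,0]*.022
    print("t",s["time"],"tcp",np.round(p,4),"tip",np.round(p+R0[:,0]*.022,4),"F",np.round(s["wrist_force"],2),"w",s["width"])
    print("turn",np.round(r,3),"goal tcp",np.round(tcp,4),"shift cm now-axes",np.round(100*R0.T@(tcp-p),2),"y",np.round(y,2))
E
python3 - <<'E'
from h import *
for n in("top","side"):
    z=np.load(n+"0.npz");p=z["p"].astype(int);m=(p[...,2]>90)&(p[...,1]<50)&(p[...,0]<60)
    v,u=np.nonzero(m);P=pts(n,z["d"],u,v);k=(P[:,2]>.05)&(P[:,2]<.16)&(abs(P[:,0]-.6)<.2)&(abs(P[:,1]+.05)<.15);P=P[k]
    c=P.mean(0);w=np.linalg.svd(P-c,full_matrices=False)[2];print(n,len(P),c,w[0],np.degrees(np.arctan2(w[0][1],w[0][0])))
    h=cv2.minAreaRect(P[:,:2].astype(np.float32));print(h)
for n,im in(("jar",(373,225)),):pass
z=np.load("top0.npz")
for nm,(u,v) in dict(jar=(373,225),cap=(356,139),carton=(238,297),lip=(320,295)).items(): print(nm,pts("top",z["d"],np.array([u]),np.array([v])).round(3))
go([.553,.0105,.25])
E
```

```text
top 1646 [ 0.60307349 -0.05165787  0.12333059] [-0.89529131 -0.39542976 -0.20515548] -156.17004564825544
((0.6004070043563843, -0.05268537998199463), (0.19789215922355652, 0.07446165382862091), 23.866619110107422)
side 723 [ 0.60330545 -0.05189895  0.12133832] [-0.87743725 -0.43296452 -0.2065081 ] -153.73632622746942
((0.5995863080024719, -0.05595929175615311), (0.2054491937160492, 0.0818350687623024), 24.87273597717285)
jar [[ 0.525 -0.253  0.105]]
cap [[ 0.685 -0.205  0.185]]
carton [[0.383 0.022 0.12 ]]
lip [[ 0.375 -0.15   0.041]]
t 0.1 tcp [ 0.3017 -0.6031  0.252 ] tip [ 0.3017 -0.6031  0.23  ] F [ 0.29 -0.03 -0.03] w 0.9986983392817491
turn [ 0.053 -0.009  0.351] goal tcp [0.55   0.0174 0.2707] shift cm now-axes [ -1.77 -44.39 -49.96] y [ 0.37 -0.86  0.34]
```

Call:
arm_command(
  series=[
    [[0.018, -0.003, 0.117, 0, 0, 0, 0], [0.018, -0.003, 0.117, 0, 0, 0, 0], [0.018, -0.003, 0.117, -1, 0, 0, 0], [0, 0, 0, -1, 0, 0, 0], [0, 0, 0, 0, 0, 0, 0], [0, 0, 0, 0, 0, 0, 0]],
  ],
  newtons=20,
)

```text
time: 0.7
tool_pos: [0.2983, -0.5958, 0.2654]
tcp_rot: [1.915, 0.058, -1.779]
wrist_force: [0.3, 0.4, 0.2]
width: -0.001
```

```bash
python3 -c "
from h import *
go([.554,.0087,.23])"
```

```text
t 0.7 tcp [ 0.2983 -0.5958  0.2654] tip [ 0.3013 -0.6027  0.2447] F [0.26 0.37 0.23] w -0.0005627322599156769
turn [-0.002  0.     0.002] goal tcp [0.551  0.0156 0.2507] shift cm now-axes [-14.26 -43.86 -47.45] y [ 0.37 -0.86  0.34]
```

Call:
arm_command(
  series=[
    [[0, 0, 0, -0.9, -2.7, -2.9, 0], [0, 0, 0, -0.9, -2.7, -2.9, 0], [0, 0, 0, -0.9, -2.7, -2.9, 0], [0, 0, 0, -0.9, -2.7, -2.9, 0], [0, 0, 0, -0.9, -2.7, -2.9, 0], [0, 0, 0, -0.9, -2.7, -2.9, 0], [0, 0, 0, -0.9, -2.7, -2.9, 0], [0, 0, 0, -0.9, -2.7, -2.9, 0], [0, 0, 0, -0.9, -2.7, -2.9, 0], [0, 0, 0, -0.9, -2.7, -2.9, 0]],
  ],
)

```text
time: 1.7
tool_pos: [0.466, -0.2235, 0.2686]
tcp_rot: [1.919, 0.043, -1.785]
wrist_force: [0.7, -1.1, 0.5]
width: -0.003
```

```bash
python3 -c "
from h import *
go([.554,.0087,.23])"
```

```text
t 1.7 tcp [ 0.466  -0.2235  0.2686] tip [ 0.4689 -0.2304  0.2479] F [ 0.71 -1.07  0.53] w -0.0025629838755279227
turn [-0.014  0.004 -0.002] goal tcp [0.551  0.0156 0.2507] shift cm now-axes [ -4.75 -18.27 -17.05] y [ 0.37 -0.86  0.34]
```

Call:
arm_command(
  series=[
    [[-0.002, 0, 0, -0.6, -2.5, -2.3, 0], [-0.002, 0, 0, -0.6, -2.5, -2.3, 0], [-0.002, 0, 0, -0.6, -2.5, -2.3, 0], [-0.002, 0, 0, -0.6, -2.5, -2.3, 0], [-0.002, 0, 0, -0.6, -2.5, -2.3, 0], [-0.002, 0, 0, -0.6, -2.5, -2.3, 0], [0, 0, 0, -0.5, -2, -2, 0], [0, 0, 0, 0, 0, 0, 0], [0, 0, 0, 0, 0, 0, 0]],
  ],
)

```text
time: 2.6
tool_pos: [0.5624, 0.013, 0.2565]
tcp_rot: [1.91, 0.058, -1.774]
wrist_force: [0.8, -0.0, -0.2]
width: -0.001
```

```bash
python3 -c "
from h import *
go([.554,.0087,.16])"
```

```text
t 2.6 tcp [0.5624 0.013  0.2565] tip [0.5654 0.006  0.2359] F [ 0.8  -0.   -0.16] w -0.0008031263821913599
turn [ 0.002 -0.    -0.003] goal tcp [0.551  0.0156 0.1807] shift cm now-axes [ 6.88 -3.27  0.93] y [ 0.37 -0.86  0.34]
```

Call:
arm_command(
  series=[
    [[0, 0, 0, 0.4, -1.1, 0.5, 0], [0, 0, 0, 1.5, -0.6, 0.2, 0], [0, 0, 0, 1.5, -0.5, 0.1, 0], [0, 0, 0, 1.5, -0.5, 0.1, 0], [0, 0, 0, 1.5, -0.5, 0, 0], [0, 0, 0, 0.4, 0, 0, 0], [0, 0, 0, 0, 0, 0, 0]],
  ],
)

```text
time: 3.3
tool_pos: [0.5469, 0.0103, 0.173]
tcp_rot: [1.906, 0.052, -1.784]
wrist_force: [0.3, 0.1, -0.7]
width: 0.001
```

```bash
python3 -c "
from h import *
go([.554,.0087,.14])
for n in('top','side'):
    p,d=bot.read_camera(n);uv=proj(n,[.553,.0105,.128])[0].astype(int)
    x,y=uv-[60,60];cv2.imwrite(f'pics/{n}1.png',cv2.resize(p[y:y+110,x:x+130],None,fx=5,fy=5,interpolation=cv2.INTER_CUBIC))
"
```

```text
t 3.3 tcp [0.5469 0.0103 0.173 ] tip [0.5497 0.0033 0.1524] F [ 0.28  0.09 -0.73] w 0.0006793547615860074
turn [-0.002  0.008 -0.002] goal tcp [0.551  0.0156 0.1607] shift cm now-axes [ 1.05 -0.73 -0.6 ] y [ 0.37 -0.86  0.34]
```

View pics/top1.png

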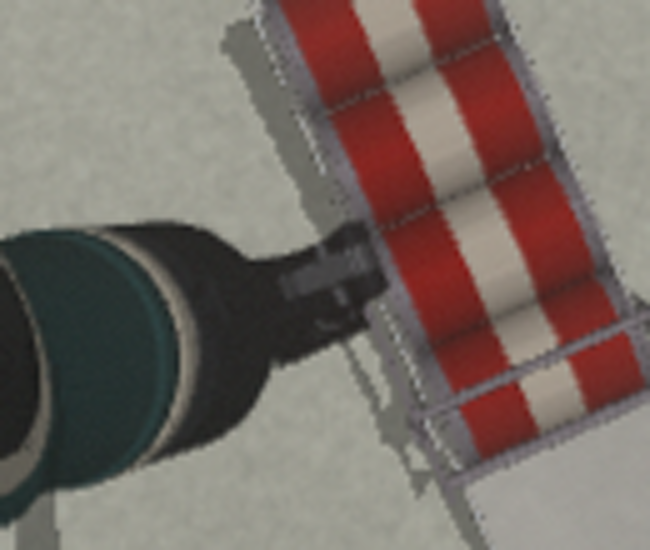

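View pics/side1.png

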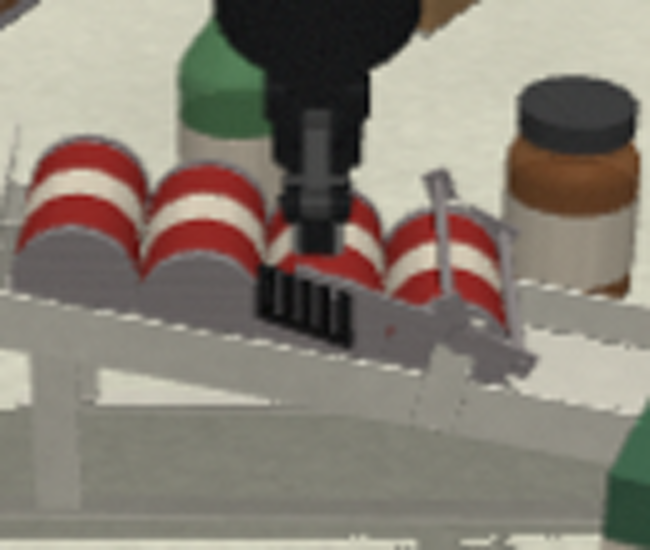

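The top crop shows the gripper leaning outward, away from the cans, with the shut tip over the inner part of the plate at about crop (360,270). The side crop shows the tip just above the plate at (318,250). I'll shift about 7 mm outward and then press.

Call:
arm_command(
  series=[
    [[0, 0, 0, 0, -0.6, -0.6, 0], [0, 0, 0, 0.3, -0.3, 0, 0], [0, 0, 0, 0.5, -0.2, 0, 0], [0, 0, 0, 0, 0, 0, 0]],
  ],
)

```text
time: 3.8
tool_pos: [0.5523, 0.0213, 0.1648]
tcp_rot: [1.913, 0.051, -1.778]
wrist_force: [0.1, 0.2, -0.7]
width: -0.003
```

```bash
python3 -c "
from h import *
go([.5535,.0095,.14])"
```

```text
t 3.8 tcp [0.5523 0.0213 0.1648] tip [0.5553 0.0143 0.1442] F [ 0.08  0.24 -0.69] w -0.003116096643704583
turn [-0.004  0.002 -0.004] goal tcp [0.5505 0.0164 0.1607] shift cm now-axes [0.52 0.21 0.36] y [ 0.37 -0.86  0.34]
```

Call:
arm_command(
  series=[
    [[0, 0, 0, 0.4, 0.3, 0.3, 0], [0, 0, 0, 0.9, -0.3, 0, 0], [0, 0, 0, 0.9, -0.3, 0, 0], [0, 0, 0, 0.9, -0.3, 0, 0], [0, 0, 0, 0.5, -0.2, 0, 0]],
  ],
)

```text
time: 4.3
tool_pos: [0.5547, 0.0158, 0.1284]
tcp_rot: [1.92, 0.051, -1.77]
wrist_force: [0.9, 1.7, 3.3]
width: 0.0
```

```bash
python3 -c "
from h import *
go([.5535,.0095,.082])"
```

```text
t 4.3 tcp [0.5547 0.0158 0.1284] tip [0.5579 0.0089 0.1078] F [0.88 1.72 3.34] w 0.00042379678674796825
turn [-0.005 -0.006 -0.005] goal tcp [0.5505 0.0164 0.1027] shift cm now-axes [ 2.34 -1.1   0.38] y [ 0.37 -0.86  0.34]
```

Call:
arm_command(
  series=[
    [[0, 0, 0, 0.8, -0.3, 0.1, 0], [0, 0, 0, 0.8, -0.3, 0.1, 0], [0, 0, 0, 0.5, -0.2, 0.1, 0], [0, 0, 0, 0.3, -0.1, 0, 0]],
  ],
)

```text
time: 4.7
tool_pos: [0.5526, 0.0145, 0.1015]
tcp_rot: [1.919, 0.049, -1.769]
wrist_force: [-2.2, 0.9, 7.5]
width: -0.001
```

```bash
python3 -c "
from h import *
go([.5535,.0095,.082])"
```

```text
t 4.7 tcp [0.5526 0.0145 0.1015] tip [0.5557 0.0075 0.0808] F [-2.15  0.93  7.47] w -0.00054895367960402
turn [-0.005 -0.006 -0.007] goal tcp [0.5505 0.0164 0.1027] shift cm now-axes [-0.21 -0.2   0.11] y [ 0.37 -0.86  0.34]
```

Call:
arm_command(
  series=[
    [[0, 0, 0, 0.3, -0.1, 0, 0], [0, 0, 0, 0.2, -0.1, 0, 0]],
  ],
)

```text
time: 4.9
tool_pos: [0.5544, 0.0145, 0.0996]
tcp_rot: [1.921, 0.046, -1.765]
wrist_force: [-4.1, 2.4, 16.7]
width: -0.0
```

```bash
python3 -c "
from h import *
go([.5535,.0095,.082])
for n in('top','side'):
    p,d=bot.read_camera(n);uv=proj(n,[.553,.0105,.128])[0].astype(int)
    x,y=uv-[60,60];cv2.imwrite(f'pics/{n}2.png',cv2.resize(p[y:y+120,x:x+150],None,fx=5,fy=5,interpolation=cv2.INTER_CUBIC))
"
```

```text
t 4.9 tcp [0.5544 0.0145 0.0996] tip [0.5576 0.0075 0.079 ] F [-4.07  2.38 16.72] w -0.0002675718871614651
turn [-0.006 -0.008 -0.01 ] goal tcp [0.5505 0.0164 0.1027] shift cm now-axes [-0.41 -0.19  0.28] y [ 0.37 -0.86  0.34]
```

View pics/top2.png

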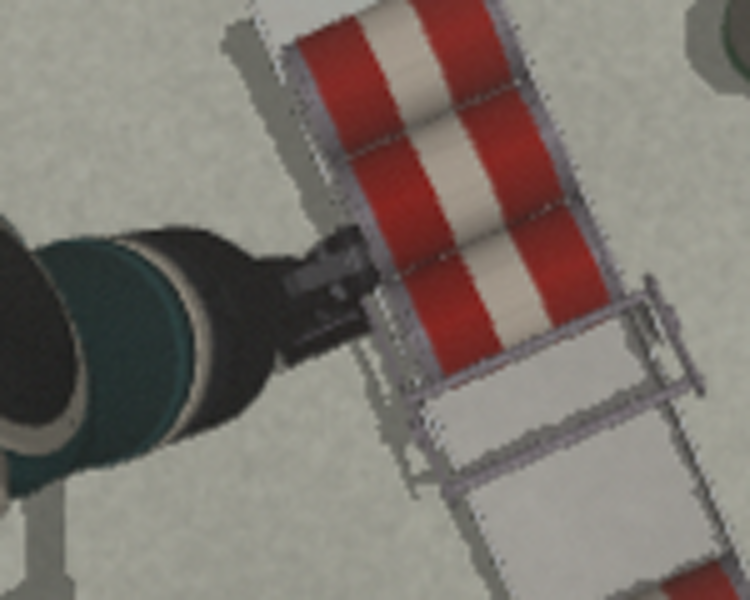

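View pics/side2.png

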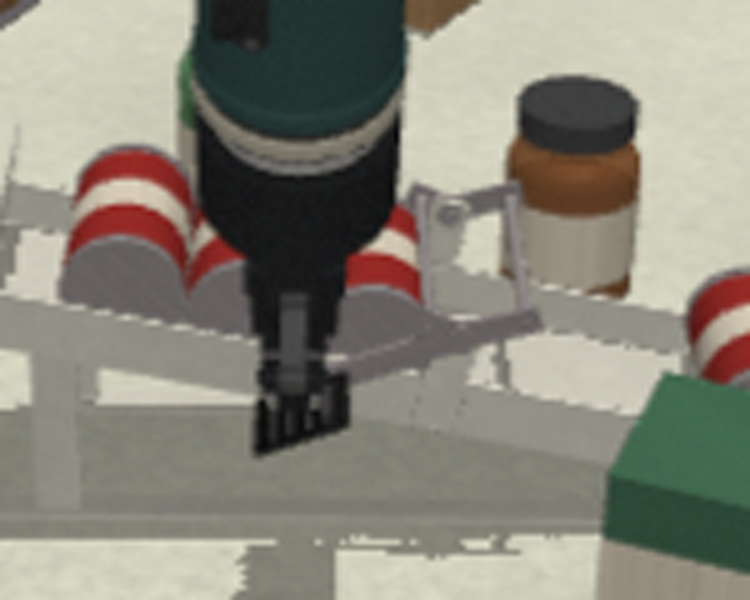

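The plate is fully down and the gate is raised. The first can has rolled off to the low end (top crop, bottom right), and the second bar is holding the other three. Now I'll release.

Call:
arm_command(
  series=[
    [[0, 0, 0, -0.9, 0.3, 0.1, 0], [0, 0, 0, -0.9, 0.3, 0.1, 0], [0, 0, 0, -1, 0.3, 0.1, 0], [0, 0, 0, -1, 0.3, 0, 0], [0, 0, 0, -1, 0.3, 0, 0], [0, 0, 0, -1, 0.3, 0, 0], [0, 0, 0, -1, 0.3, 0, 0], [0, 0, 0, -1, 0.3, 0, 0], [0, 0, 0, -0.5, 0.2, 0, 0], [0, 0, 0, 0, 0, 0, 0]],
  ],
)

```text
time: 6.0
tool_pos: [0.5453, 0.0171, 0.1902]
tcp_rot: [1.915, 0.047, -1.772]
wrist_force: [0.2, 0.1, -0.1]
width: 0.0
```

Call:
arm_command(
  series=[
    [[0, 0, 0, 0, 0, 0, 0], [0, 0, 0, 0, 0, 0, 0], [0, 0, 0, 0, 0, 0, 0], [0, 0, 0, 0, 0, 0, 0], [0, 0, 0, 0, 0, 0, 0], [0, 0, 0, 0, 0, 0, 0], [0, 0, 0, 0, 0, 0, 0], [0, 0, 0, 0, 0, 0, 0], [0, 0, 0, 0, 0, 0, 0], [0, 0, 0, 0, 0, 0, 0]],
  ],
)

```text
time: 7.0
tool_pos: [0.5439, 0.0169, 0.1877]
tcp_rot: [1.911, 0.048, -1.776]
wrist_force: [0.0, 0.2, 0.1]
width: -0.002
```

```bash
python3 -c "
from h import *
go([.5535,.0095,.15])
for n in('top','side'):
    p,d=bot.read_camera(n);uv=proj(n,[.553,.0105,.128])[0].astype(int)
    x,y=uv-[60,60];cv2.imwrite(f'pics/{n}3.png',cv2.resize(p[y:y+150,x:x+190],None,fx=4,fy=4,interpolation=cv2.INTER_CUBIC))
"
```

```text
t 7.0 tcp [0.5439 0.0169 0.1877] tip [0.5469 0.0099 0.1671] F [0.03 0.2  0.09] w -0.002264270907100833
turn [-0.004  0.002 -0.007] goal tcp [0.5505 0.0164 0.1707] shift cm now-axes [ 1.7  -0.31 -0.58] y [ 0.37 -0.86  0.34]
```

View pics/top3.png

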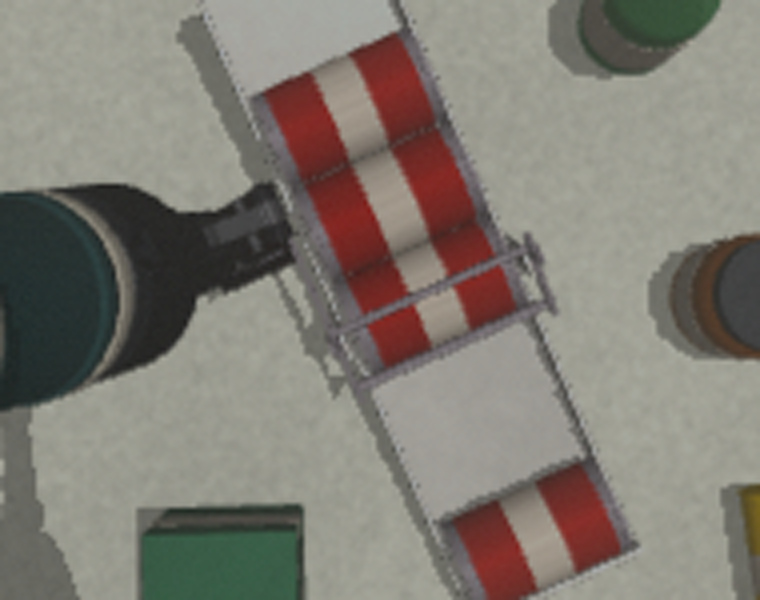

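View pics/side3.png

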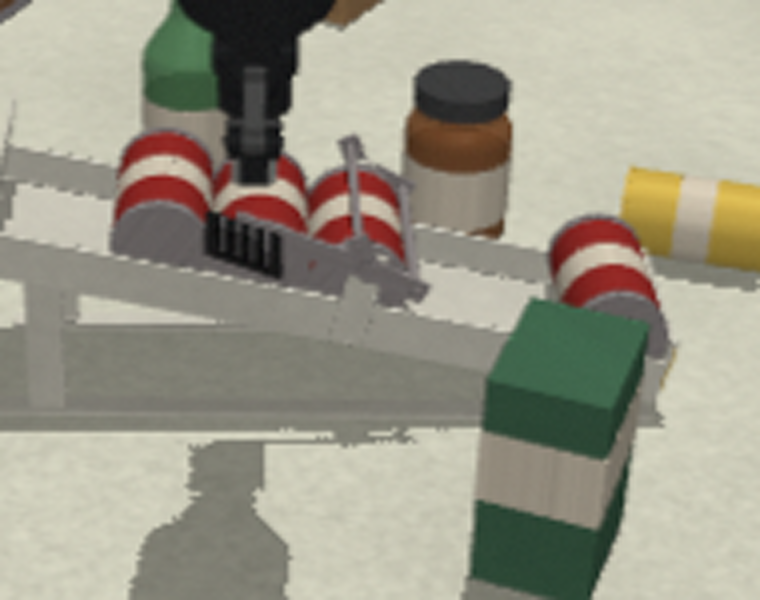

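The first can lies at the lip (top crop (540,525)). The second is at the gate with two more behind it, and the lever is up. Now the second press.

Call:
arm_command(
  series=[
    [[0, 0, 0, 0.5, 0.1, -0.5, 0], [0, 0, 0, 0.9, -0.2, 0, 0], [0, 0, 0, 0.9, -0.3, 0, 0], [0, 0, 0, 0.9, -0.3, 0, 0], [0, 0, 0, 0.9, -0.3, 0, 0], [0, 0, 0, 0.9, -0.3, 0, 0], [0, 0, 0, 0.8, -0.3, 0.1, 0]],
  ],
)

```text
time: 7.8
tool_pos: [0.5535, 0.0143, 0.1253]
tcp_rot: [1.918, 0.048, -1.769]
wrist_force: [1.1, 0.9, 4.0]
width: 0.001
```

```bash
python3 -c "
from h import *
go([.5535,.0095,.079])"
```

```text
t 7.8 tcp [0.5535 0.0143 0.1253] tip [0.5567 0.0072 0.1047] F [1.14 0.92 3.99] w 0.0005181917388098283
turn [-0.005 -0.005 -0.008] goal tcp [0.5505 0.0164 0.0997] shift cm now-axes [ 2.29 -1.19  0.21] y [ 0.37 -0.86  0.34]
```

Call:
arm_command(
  series=[
    [[0, 0, 0, 0.8, -0.4, 0.1, 0], [0, 0, 0, 0.7, -0.4, 0.1, 0], [0, 0, 0, 0.4, -0.2, 0.1, 0], [0, 0, 0, 0.3, -0.1, 0, 0], [0, 0, 0, 0.3, -0.1, 0, 0], [0, 0, 0, 0.2, -0.1, 0, 0]],
  ],
)

```text
time: 8.4
tool_pos: [0.5539, 0.0143, 0.1]
tcp_rot: [1.921, 0.04, -1.759]
wrist_force: [-2.4, 1.0, 13.6]
width: 0.001
```

```bash
python3 -c "
from h import *
go([.5535,.0095,.079])
for n in('top',):
    p,d=bot.read_camera(n);uv=proj(n,[.553,.0105,.128])[0].astype(int)
    x,y=uv-[60,60];cv2.imwrite(f'pics/{n}4.png',cv2.resize(p[y:y+150,x:x+190],None,fx=4,fy=4,interpolation=cv2.INTER_CUBIC))
"
```

```text
t 8.4 tcp [0.5539 0.0143 0.1   ] tip [0.5572 0.0072 0.0794] F [-2.38  0.98 13.6 ] w 0.0010834398071866073
turn [-0.006 -0.01  -0.017] goal tcp [0.5505 0.0164 0.0997] shift cm now-axes [-0.09 -0.31  0.23] y [ 0.37 -0.86  0.34]
```

View pics/top4.png

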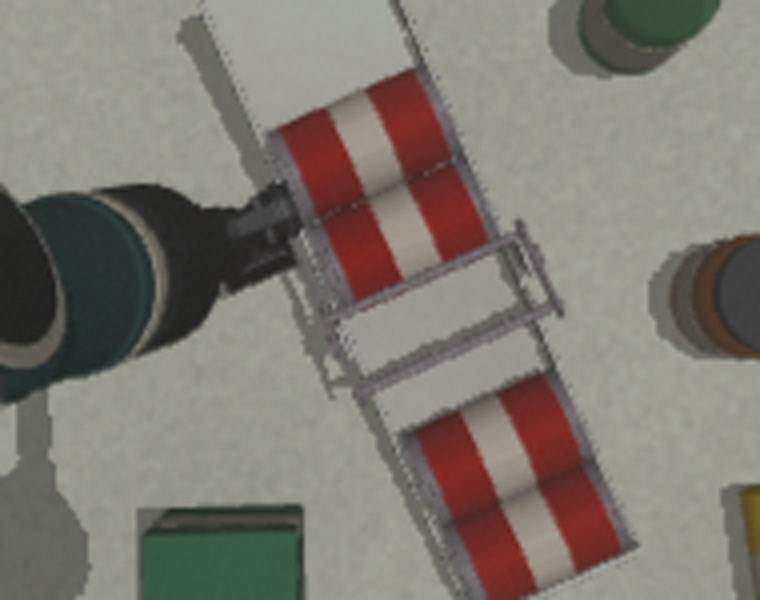

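The second can now rests behind the first, and two are still held. Releasing and backing well clear.

Call:
arm_command(
  series=[
    [[0, 0, 0, -0.9, 0.3, 0.1, 0], [0, 0, 0, -0.9, 0.3, 0.1, 0], [0, 0, 0, -1, 0.3, 0.1, 0], [0, 0, 0, -1, 0.3, 0, 0], [0, 0, 0, -1, 0.3, 0, 0], [0, 0, 0, -1, 0.3, 0, 0], [0, 0, 0, -1, 0.3, 0, 0], [0, 0, 0, -1, 0.3, 0, 0], [0, 0, 0, -2, 0.3, 0, 0], [0, 0, 0, -2, 0, 0, 0]],
  ],
)

```text
time: 9.45
tool_pos: [0.5368, 0.028, 0.2211]
tcp_rot: [1.91, 0.042, -1.773]
wrist_force: [0.4, -0.4, 0.6]
width: 0.002
```

Call:
arm_command(
  series=[
    [[0, 0, 0, -2, 0, 0, 0], [0, 0, 0, -2, 0, 0, 0], [0, 0, 0, -1, 0, 0, 0], [0, 0, 0, 0, 0, 0, 0], [0, 0, 0, 0, 0, 0, 0], [0, 0, 0, 0, 0, 0, 0], [0, 0, 0, 0, 0, 0, 0], [0, 0, 0, 0, 0, 0, 0], [0, 0, 0, 0, 0, 0, 0], [0, 0, 0, 0, 0, 0, 0]],
  ],
)

```text
time: 10.45
tool_pos: [0.528, 0.0448, 0.269]
tcp_rot: [1.907, 0.044, -1.778]
wrist_force: [-0.4, -1.0, 0.4]
width: -0.001
```

```bash
python3 -c "
from h import *
go([.5535,.0095,.25])
for n in('top','side'):
    p,d=bot.read_camera(n);uv=proj(n,[.553,.0105,.128])[0].astype(int)
    x,y=uv-[60,60];cv2.imwrite(f'pics/{n}5.png',cv2.resize(p[y:y+150,x:x+190],None,fx=4,fy=4,interpolation=cv2.INTER_CUBIC))
    q=p.astype(int);v,u=np.nonzero((q[...,2]>90)&(q[...,1]<50)&(q[...,0]<60));P=pts(n,d,u,v);k=(P[:,2]>.03)&(P[:,2]<.16)&(abs(P[:,0]-.5)<.25)&(abs(P[:,1]+.07)<.17);P=P[k]
    s=(P-[.553,.0105,0])@ex; print(n,np.histogram(s,np.arange(-.26,.1,.02)))
"
```

```text
t 10.45 tcp [0.528  0.0448 0.269 ] tip [0.5309 0.0377 0.2484] F [-0.39 -1.01  0.39] w -0.001005004385108255
turn [-0.004  0.006 -0.01 ] goal tcp [0.5505 0.0164 0.2707] shift cm now-axes [ 1.07  3.34 -0.95] y [ 0.37 -0.86  0.34]
top (array([  0,  46, 208, 233, 130, 224, 147,   0,  47, 200, 171, 146, 227,
       147,   0,   0,   0]), array([-2.60000000e-01, -2.40000000e-01, -2.20000000e-01, -2.00000000e-01,
       -1.80000000e-01, -1.60000000e-01, -1.40000000e-01, -1.20000000e-01,
       -1.00000000e-01, -8.00000000e-02, -6.00000000e-02, -4.00000000e-02,
       -2.00000000e-02, -1.11022302e-16,  2.00000000e-02,  4.00000000e-02,
        6.00000000e-02,  8.00000000e-02]))
side (array([  0,  10,  74, 112,  39,  83,  82,   0,  15,  58,  71,  58,  81,
        39,   0,   0,   0]), array([-2.60000000e-01, -2.40000000e-01, -2.20000000e-01, -2.00000000e-01,
       -1.80000000e-01, -1.60000000e-01, -1.40000000e-01, -1.20000000e-01,
       -1.00000000e-01, -8.00000000e-02, -6.00000000e-02, -4.00000000e-02,
       -2.00000000e-02, -1.11022302e-16,  2.00000000e-02,  4.00000000e-02,
        6.00000000e-02,  8.00000000e-02]))
```

View pics/top5.png

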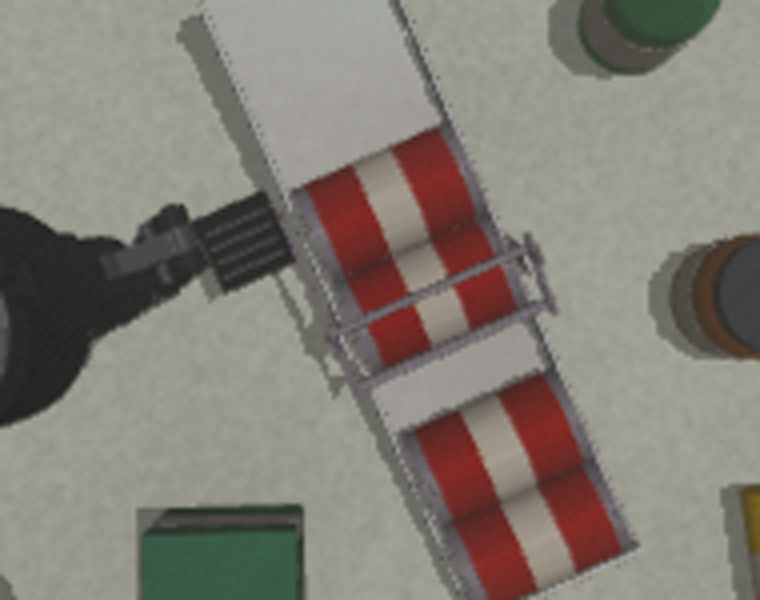

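View pics/side5.png

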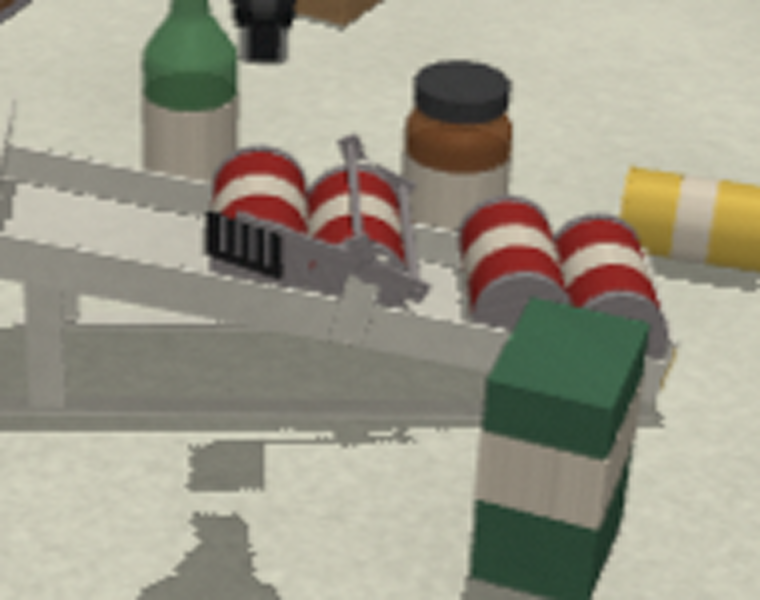

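The final pictures show two cans at the lip, two at the gate, and the lever and plate back at their rest pose. The gripper is clear, and the bystanders haven't moved. Handing in.

```bash
python3 -c "
from workcell import bot
print(bot.finish_job())"
```

```text
the job is handed in; nothing more can be done
None
```

I pressed and released the lever's thumb plate twice with the shut fingertips, tilting the gripper 20° outward to keep clear of the cans. Then I backed off and handed the job in at about 10.5 s; no verdict was reported.

**Presses:** both reached the lever's stop. The fingertips were at about 79 mm height, the vertical force was about 17 N on the first press and 14 N on the second, and the pictures showed one can let out each time.

**Last checks:**
- **Cans:** the top and side views agree. Two cans lie touching at the low end behind the lip, and the other two wait behind the lowered gate.
- **Lever:** the plate is back at its starting place in the picture.
- **Surroundings:** the jar, bottle, carton and yellow can look unmoved. I judged that by eye and did not measure it.
- **Gripper:** the fingertips ended at about 0.25 m height, with roughly zero wrist force apart from about 1 N of sensor noise.

**Disagreements:** none of the checks failed. The two views differed by 2–3 mm on the plate's position and by about 1–2.5° on the lane's direction, which was too small to matter.

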